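# Raise a ratchet curing lamp, load the lens barrel and nip the lamp on its seal

### The job

Lift the curing lamp by its handle, clicking up its ratchet until its shroud is well clear above the lens barrel, and let go so that it hangs on the pawl. Push the loading tray fully home beneath it, then hold the pawl lever down, gently, while the lamp sinks over the barrel onto the rubber seal. Finally press the lamp down firmly enough that it stays nipped on the seal, but do not crush the seal; keep the shroud off the barrel and leave the other things on the bench where they are.

Things in the scene. Friction and masses are not known exactly. Their poses are not given: they have to be found in the camera images.
- stand: Lens-bonding stand, fixed to the bench: aluminium base plate 156 x 295 x 20 mm with tray guides and a grey slotted mast up to 142 mm high. Origin on the bench right under the lamp's axis, z up; +y points from the lamp axis to the mast (mast axis at y = 85 mm), the tray comes out towards -y, the pawl lever sticks out towards +x. At yaw 0 its axes are the world's.
- lamp: Curing lamp, 0.65 kg, sliding up and down on a toothed rail in the mast. Round shroud, 84 mm outside, 76 inside, open below, 62 deep; finned housing above, then a flat arm to the rail. Origin: centre of the shroud's lower rim, 40 mm above the bench when it just touches the seal ('zero'). Travel -11 to +83 mm from zero, hard stops. Lifting takes 13 to 21 N (weight, 5 N guide friction, pawl). Axes as the stand's.
- handle (a point): Centre of the lamp's black bar handle: a level round bar 12 mm thick along the stand's y, 37 mm each way from here, on two end posts; 28 mm free between the bar and the arm (22 mm wide) below it. 160 mm above the shroud's rim, 11 mm from the lamp axis towards the mast; 200 mm above the bench with the lamp at zero.
- pawl: Sprung steel pawl on a pin (its origin, 95 mm up; the pin lies along the stand's y). Its nose stops the lamp going down; upward the rail clicks past. Its z axis is upright when the nose is in. Teeth 10 mm apart: the rim can hang 18, 28, 38, 48, 58, 68 or 78 mm above zero; no teeth below 18. At the start the lamp hangs on one of the lowest three.
- pad (a point): Centre of the top of the black thumb pad (26 x 26 x 6 mm) on the end of the pawl lever, 100 mm from the pin towards the stand's +x, 99 mm above the bench at rest. Pushed down 16 mm (about 2 N) the pawl is out and the lamp sinks by itself at 1 to 5 cm/s; stop at 22 mm (under 3 N up to there). Springs back, and the pawl catches again, when let go. Over 20 N bends it.
- tray (a joint): Loading tray: how far it has been pushed in along the stand's +y, m: 0 at the start (fully out), 0.110 fully home against its stop, where its nest is right under the lamp. About 2 N of friction; it stays where it is left.
- tray_front (a point): Middle of the upper edge of the tray's upright front plate, on its outer face (facing the stand's -y). The plate is 100 mm wide, 8 mm thick and stands from 22 to 62 mm above the bench.
- nest (a point): Centre of the floor of the round nest in the tray (41 mm across, 4 mm deep), where the barrel stands; 28 mm above the bench. It moves with the tray, 119 mm behind the front plate's outer face.
- seal: Black rubber ring on the tray round the nest: 90 mm outside, 70 inside, top 40 mm above the bench; origin under its centre. The sunk lamp rests lightly on its soft lip, which gives under a push of 2 to 4 N for 1 to 6.5 mm (no two rings alike, so go by force); then it is firm, 7 N/mm. A push of 8 to 10 N on the lamp nips it; guide friction keeps it nipped after letting go. Over 13 N crushes it.
- barrel: The lens barrel to be cured: dark metal cylinder with a glass in its top, 40 mm in diameter, 62 mm high, 0.15 kg, loose, standing in the tray's nest. Origin at the centre of its underside, z up along it. Its top is 90 mm above the bench, so the rim must hang at least 58 mm above zero to clear it.
- spare_barrel: A second barrel of the same kind standing on the bench beside the stand: leave it.
- glue: Small amber adhesive bottle, 32 mm in diameter, 85 mm high, standing by the stand: leave it. Origin at its foot.
- driver: Screwdriver 170 mm long lying by the stand: leave it.
- tape: Roll of clear tape, 84 mm in diameter, 19 mm high, lying flat by the stand: leave it.
- goggles: Dark laser goggles with side arms, about 140 mm wide, 46 mm high, on the bench to the left: leave them. Origin under the front frame.
- meter: Grey hand-held multimeter 150 x 78 x 34 mm lying on the bench to the right: leave it.
Not all that is in view belongs to the job. Leave any green look-alike of the barrel alone.

How it is judged:
By the outcome, as a careful person would: the job done as asked, in the order asked, and still so for the second after the job is handed in, with the robot touching nothing.
It also fails if it takes over 61 s, if anything falls off the work surface, if the arm or the gripper's body presses on something with over 40 N, if the wrist force passes 120 N, or if a joint passes its speed limit or range.

### The arm

A 6-joint arm with a two-finger parallel gripper is mounted at the origin on the work surface. World frame = base frame: x ahead of the robot, y to its left, z up, the work surface at z = 0. Lengths are in mm, angles in rad, forces in N, time in s.
With the tool pointing down it reaches from about 350 to 875 mm from the base axis. Payload 4.2 kg.
Tool frame: the origin (TCP) lies on the centre line of the jaws, within the pads' length; the fingertips stand 25 mm ahead of it and the grasp point (between the pads) lies 6 mm ahead of it; z points along the fingers, y is the direction in which the jaws open and shut (so a half turn about z gives the same grasp; the last joint's range is limited). The gripper opens to 85 mm and grips with 20 to 120 N. Pads are 22 mm wide; open, the fingers measure 114 mm over their backs; the gripper's body (76 mm by 85 mm) begins 54 mm behind the grasp point. The pads swing forward as they close: fully open they stand 13 mm farther back than shut.
Start: joints at [-0.861, 0.385, 0.008, 0, -1.194, -0.259], TCP at [272.315, -562.533, 256.312] pointing down, gripper open.
Joint ranges: [-3.14, 3.14], [-1.21, 2.06], [-1.07, 1.41], [-3.16, 2.05], [-2.99, -0.16], [-3.1, 3.1]. Speed limits (rad/s): [2.79, 2.79, 3.14, 3.14, 3.14, 3.14].

### API

Orientations are given as a unit quaternion [x, y, z, w].
In Python, from bench import arm gives the robot as it stands.
- The arm moves only by the tool drive_tool, never from a script. Its argument "plan" is a list of rows, each a list of 2 entries, a list of its own where there are three numbers: the shift along the tool's x, y, z in m, then the turn about the tool's z in degrees. A call has 1 to 12 rows; each row shifts and turns the commanded pose from where the row before left it, along the tool's axes as they then stand; what a row does not reach is not made up. A row lasts 1/8 s, in which the tool goes at most 62.5 mm and 10.7 degrees, less where a joint would pass 70% of its speed; a pose out of reach is approached as far as the arm can. A call with a gripper value outside its range is refused whole. "fingers" is the closure, from -1 (fully open) to 1 (shut), so that 0 is half open, set as the call begins (left out, the last holds). The fingers move at their own pace and stop on an object; the grip force is fixed at half the most. Time passes only in rows, so rows that do not move let the fingers close. It gives the time, the measured TCP pose, the force and the opening at its end, in the units of the state.
- arm.read_state(): the state, without advancing time (a new reading comes with each control period).
- arm.get_image(name): name is "scene" or "top" or "wrist"; returns a dict with "image" (420x560x3 uint8, red, green, blue), "K" (3x3 intrinsics, pixels), "R" (3x3) and "t" (3): a world point X has camera coordinates R X + t. Camera axes: x right, y down, z forward; pixel columns grow to the right and rows downward; lengths in mm; the calibration is good to about 2 mm. A picture is of the moment at which its call begins. There is no depth.
- arm.job_done(): hands the job in, once; it reports no verdict.
The state is a dict: "clock": time; "joints": joint angles; "joint_vel": joint speeds; "joint_efforts": joint torques, N m; "position": TCP position; "ee_rot": TCP orientation; "contact_force": force on the tool from outside, world axes, zero at the start; "wrist_torque": the same for the moment, N m; "gripper_width": finger opening in mm.
Only numpy, scipy, OpenCV 4.12 (cv2) and the standard library are available. Lean on these libraries where they do the work, as an engineer would, in place of code of your own. Each camera call takes 0.05 s, during which the arm holds its last target.

## Working session

There is one attempt and no reset: what is moved stays moved. The work goes in short steps, Python scripts to look and compute and a tool call to move; the robot and the scene stay as the last step left them, time stands still between calls to the robot, and variables do not carry over. Pictures are saved under pics/ and viewed, and the job is handed in when it is done.

Besides the shell and the picture viewer there is one more tool, called after "Request:" by a JSON object that holds its "fn" and its "kwargs", one argument or row to a line. drive_tool: Moves the arm, as the interface text tells. Its arguments: {"type":"object","properties":{"plan":{"type":"array"},"fingers":{"type":"number"}},"required":["plan"]}

```bash
ls; mkdir -p pics; python3 - <<'E'
from bench import arm
import cv2
for n in("scene","top","wrist"):
    d=arm.get_image(n); cv2.imwrite(f"pics/{n}0.png",cv2.cvtColor(d["image"],cv2.COLOR_RGB2BGR))
    print(n,d["K"].round(1).tolist(),d["R"].round(4).tolist(),d["t"].round(1).tolist())
print(arm.read_state())
E
```

```text
pics
scene [[475.7, 0.0, 287.5], [0.0, 475.7, 203.0], [0.0, 0.0, 1.0]] [[0.561, 0.8277, -0.0118], [0.4391, -0.3097, -0.8433], [-0.7017, 0.4679, -0.5372]] [-278.7, -105.1, 1713.1]
top [[502.1, 0.0, 284.5], [0.0, 502.1, 211.8], [0.0, 0.0, 1.0]] [[0.0247, -0.9997, 0.0039], [-0.9971, -0.0249, -0.0715], [0.0716, -0.0022, -0.9974]] [-49.0, 527.9, 1826.4]
wrist [[296.8, 0.0, 276.8], [0.0, 296.8, 208.5], [0.0, 0.0, 1.0]] [[-0.4354, 0.9002, 0.0011], [0.8611, 0.4161, 0.292], [0.2625, 0.1281, -0.9564]] [624.1, -38.7, 379.4]
{'clock': 0.15, 'joints': array([-8.61395506e-01,  3.85385067e-01,  6.94564756e-03, -3.07258496e-04,
       -1.19401450e+00, -2.58615906e-01]), 'joint_vel': array([-8.00646488e-04, -1.32450273e-03,  2.77468983e-03,  7.58298687e-05,
        1.08691625e-04,  8.69015430e-04]), 'joint_efforts': array([-8.32560963e-04, -3.92678082e+01,  1.88582414e+01,  4.18860331e+00,
       -3.41183535e-03, -2.28065460e-06]), 'position': array([ 272.13883808, -562.20404006,  255.47869515]), 'ee_rot': array([-2.23433621e-01,  9.74718785e-01,  8.00049130e-04, -2.59261326e-04]), 'contact_force': array([-0.57106866,  0.12764844, -0.39312655]), 'wrist_torque': array([-0.0111955 ,  0.0171508 , -0.00999259]), 'gripper_width': 85.04103432296041}
```

View pics/scene0.png

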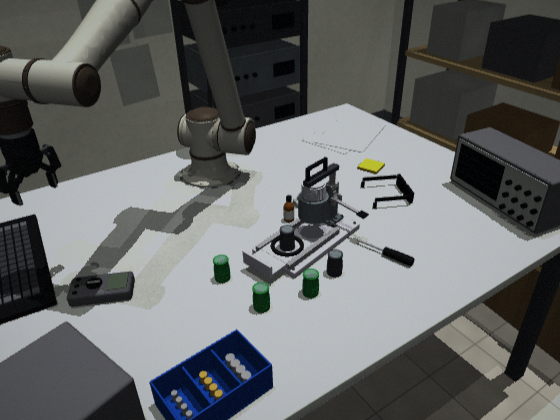

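View pics/top0.png

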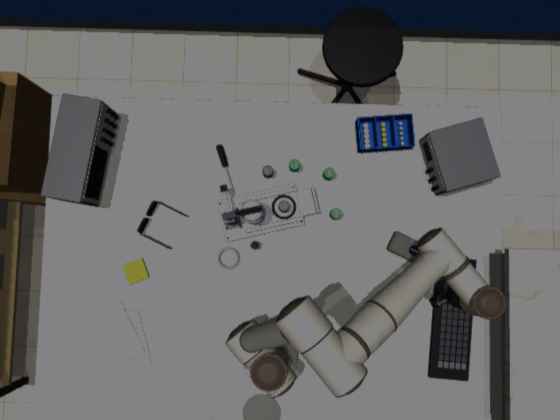

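View pics/wrist0.png

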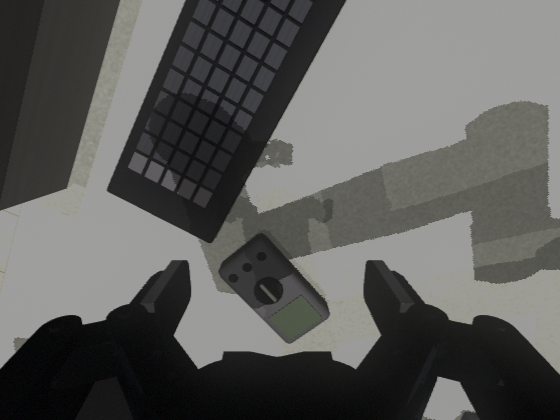

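```bash
python3 - <<'E'
import cv2
a=cv2.imread("pics/top0.png")[135:280,195:355]; cv2.imwrite("pics/topc.png",cv2.resize(a,None,fx=5,fy=4,interpolation=cv2.INTER_CUBIC)if 0 else cv2.resize(a,None,fx=4,fy=4,interpolation=cv2.INTER_CUBIC))
a=cv2.imread("pics/scene0.png")[145:315,230:420]; cv2.imwrite("pics/scenec.png",cv2.convertScaleAbs(cv2.resize(a,None,fx=3.5,fy=3.5,interpolation=cv2.INTER_CUBIC),alpha=1.5,beta=20))
E
```

```text
(no output)
```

View pics/topc.png

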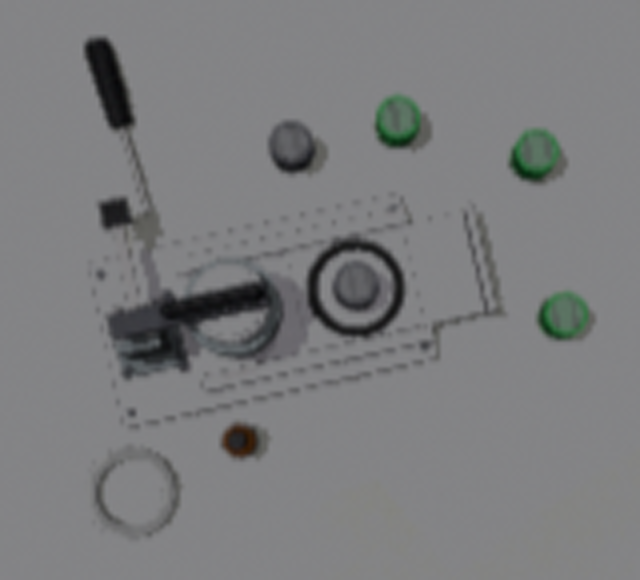

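View pics/scenec.png

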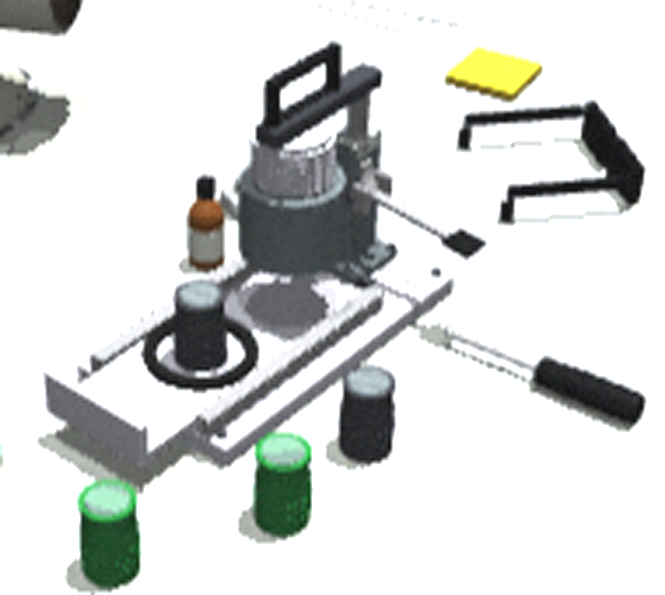

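```bash
cat > h.py <<'E'
import numpy as np,cv2
from bench import arm
def cam(n):
    d=arm.get_image(n); return d
def proj(d,P):
    c=np.asarray(P)@d["R"].T+d["t"]; q=c@d["K"].T; return q[...,:2]/q[...,2:]
def save(d,name,box=None,f=1,gain=1.,beta=0):
    im=cv2.cvtColor(d["image"],cv2.COLOR_RGB2BGR)
    if box: im=im[box[1]:box[3],box[0]:box[2]]
    im=cv2.convertScaleAbs(cv2.resize(im,None,fx=f,fy=f,interpolation=cv2.INTER_CUBIC),alpha=gain,beta=beta); cv2.imwrite("pics/"+name,im)
E
cat > fit.py <<'E'
from h import *
from scipy.optimize import least_squares
T=cam("top");S=cam("scene")
t=lambda u,v:(195+u/4,135+v/4)
s=lambda u,v:(230+u/3.5,145+v/3.5)
# names: local pts as function of (py,pc,h)
def pts(py,pc,h):
    return [(T,t(355,287),(0,-110,40)),(T,t(356,284),(0,-110,90)),
    (T,t(115,213),(100,py,99)),
    (T,t(92,265),(78,pc+147.5,20)),(T,t(130,427),(-78,pc+147.5,20)),(T,t(407,195),(78,pc-147.5,20)),(T,t(438,357),(-78,pc-147.5,20)),
    (S,s(200,352),(0,-110,40)),(S,s(200,295),(0,-110,90)),(S,s(465,243),(100,py,99)),
    (S,s(47,378),(-50,-229,62)),(S,s(147,432),(50,-229,62)),
    (S,s(303,66),(0,11,206+h)),(T,t(215,301),(0,11,206+h))]
def res(p,full=False):
    x,y,a,py,pc,h=p; c,s_=np.cos(a),np.sin(a);r=[]
    for d,uv,l in pts(py,pc,h):
        w=np.array([x+c*l[0]-s_*l[1],y+s_*l[0]+c*l[1],l[2]]); r.append(proj(d,w)-uv)
    return np.ravel(r)
o=least_squares(res,[520,60,0.2,85,0,28],loss="soft_l1")
print(o.x.round(3)); print(res(o.x).reshape(-1,2).round(1).tolist())
E
python3 fit.py
```

```text
[ 5.20411e+02  7.22050e+01  2.54000e-01  8.55360e+01 -2.49040e+01
  3.13080e+01]
[[0.5, -0.6], [0.3, -1.1], [0.1, 1.5], [-0.2, -1.0], [-0.4, -0.1], [-0.9, -1.5], [1.1, -0.9], [0.4, -1.1], [0.1, 0.2], [-2.4, -5.2], [-0.9, -1.6], [-1.2, -0.7], [0.2, 0.1], [-0.7, -0.7]]
```

```bash
sed -i 's/(100,py,99)/(px,py,99)/g; s/def pts(py,pc,h)/def pts(py,pc,h,px)/; s/x,y,a,py,pc,h=p/x,y,a,py,pc,h,px=p/; s/pts(py,pc,h):$/pts(py,pc,h,px):/; s/0.2,85,0,28\]/0.2,85,0,28,100]/' fit.py; python3 fit.py
```

```text
[ 5.18759e+02  7.20690e+01  2.64000e-01  8.16520e+01 -2.51210e+01
  3.07280e+01  1.11207e+02]
[[0.4, -0.5], [0.2, -0.9], [0.2, -1.1], [-0.3, -0.2], [-0.1, 0.6], [-1.1, -1.5], [1.3, -0.9], [0.3, -1.3], [0.0, 0.0], [-0.2, -3.7], [-0.7, -1.5], [-0.8, -0.7], [-0.3, 0.0], [-0.7, -0.2]]
```

Request:
{"fn": "drive_tool", "kwargs": {
  "plan": [
    [[-0.042, 0.0395, -0.0104], 0],
    [[-0.042, 0.0395, -0.0104], 0],
    [[-0.042, 0.0395, -0.0104], 0],
    [[-0.042, 0.0395, -0.0104], 0],
    [[-0.042, 0.0395, -0.0104], 0],
    [[-0.042, 0.0395, -0.0104], 0],
    [[-0.042, 0.0395, -0.0104], 0],
    [[-0.042, 0.0395, -0.0104], 0],
    [[-0.042, 0.0395, -0.0104], 0],
    [[-0.042, 0.0395, -0.0104], 0],
    [[-0.042, 0.0395, -0.0104], 0],
    [[-0.042, 0.0395, -0.0104], 0]
  ]
}}

```text
clock: 1.85
position: [519.7, 85.6, 381.8]
ee_rot: [-0.224, 0.975, 0.0, 0.0]
contact_force: [0.5, -0.6, -0.4]
gripper_width: 85.4
```

Request:
{"fn": "drive_tool", "kwargs": {
  "plan": [
    [[0, 0, 0], -10],
    [[0, 0, 0], -10],
    [[0, 0, 0], -10],
    [[0, 0, 0], -10],
    [[0, 0, 0], -10],
    [[0, 0, 0], -10],
    [[0, 0, 0], -10],
    [[0, 0, 0], -9],
    [[0, 0, 0], 0]
  ],
  "fingers": -0.2
}}

```text
clock: 2.98
position: [519.4, 83.6, 381.1]
ee_rot: [0.792, -0.611, -0.0, -0.0]
contact_force: [-0.8, 0.6, -0.2]
gripper_width: 51.6
```

```bash
cat > st.py <<'E'
from h import *
from scipy.spatial.transform import Rotation as Ro
s=arm.read_state();R=Ro.from_quat(s["ee_rot"]).as_matrix()
print(s["clock"],s["position"].round(1),"F",s["contact_force"].round(2),"w",round(s["gripper_width"],1),"tx",R[:,0].round(3),"yaw_y",np.degrees(np.arctan2(R[1,1],R[0,1])).round(2),"tz",R[:,2].round(4),s["joints"].round(2))
E
cat > a.py <<'E'
import st
from h import *
d=cam("wrist");save(d,"w1.png")
np.savez("w1.npz",**d)
E
python3 a.py
```

```text
2.975 [519.4  83.6 381.1] F [-0.8   0.63 -0.21] w 51.6 tx [ 0.254 -0.967 -0.   ] yaw_y -165.28 tz [-0.e+00  1.e-04 -1.e+00] [ 0.47  0.15 -0.01 -0.   -1.42 -0.21]
```

View pics/w1.png

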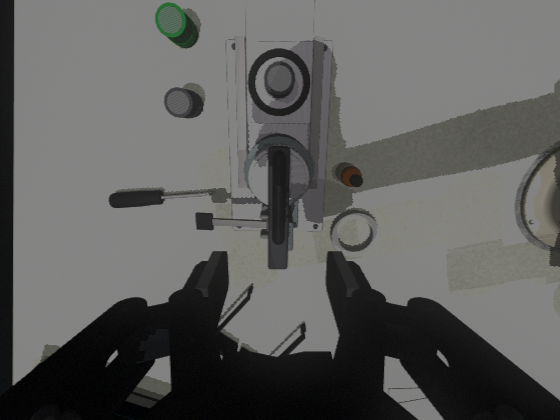

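```bash
python3 - <<'E'
from h import *
d=np.load("w1.npz"); save(d,"w1c.png",(180,0,350,280),2.1,1.3,10) if 0 else save(d,"w1c.png",(185,125,345,285),3.7,1.5,10)
save(d,"w1d.png",(200,0,360,150),3.7,1.5,10)
E
```

```text
(no output)
```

View pics/w1c.png

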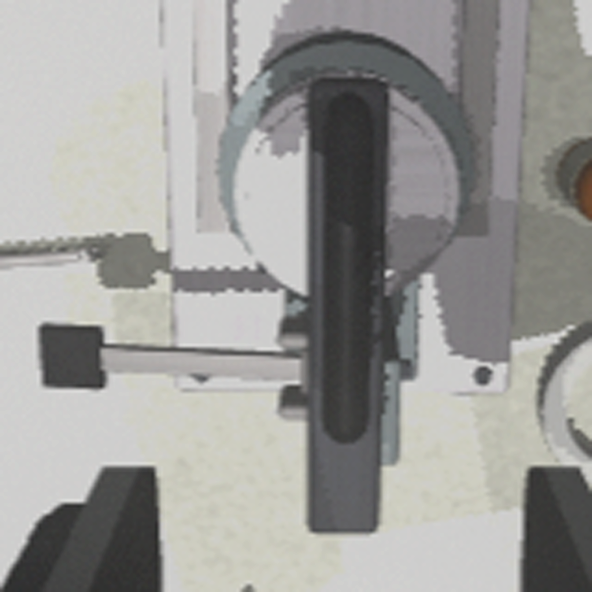

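View pics/w1d.png

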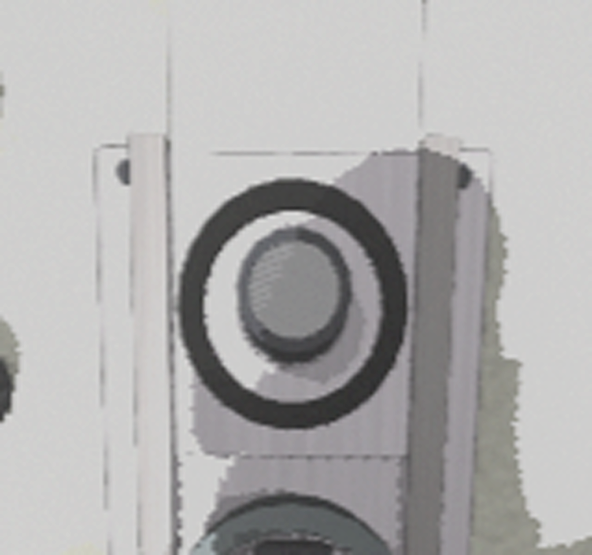

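```bash
cat > fit2.py <<'E'
from h import *
from scipy.optimize import least_squares
exec(open("fit.py").read().split("o=least")[0].split("scipy.optimize import least_squares")[1])
W=dict(np.load("w1.npz"))
p0=pts
c=lambda u,v:(185+u/3.7,125+v/3.7)
e=lambda u,v:(200+u/3.7,v/3.7)
def wp(py,pc,h,px,pz):
    return [(W,e(293,303),(0,-110,40)),(W,e(297,282),(0,-110,90)),(W,c(72,356),(px,py,pz)),
     (W,c(178,388),(78,pc+147.5,20)),(W,c(507,392),(-78,pc+147.5,20)),(W,e(97,145),(78,pc-147.5,20)),(W,e(491,150),(-78,pc-147.5,20)),
     (W,c(348,268),(0,11,206+h))]
def res(p,only=None):
    x,y,a,py,pc,h,px,pz=p; ca,sa=np.cos(a),np.sin(a);r=[]
    L=wp(py,pc,h,px,pz)
    if only!="W":
        q=p0(py,pc,h,px); L=L+[(d,u,(l[0],l[1],pz if l[2]==99 else l[2])) for d,u,l in q]
    for d,uv,l in L:
        w=np.array([x+ca*l[0]-sa*l[1],y+sa*l[0]+ca*l[1],l[2]]); z=(d["R"]@w+d["t"])[2]
        r.append((proj(d,w)-uv)*z/d["K"][0,0])  # mm
    return np.ravel(r)
for only in ("W",None):
  o=least_squares(lambda p:np.r_[res(p,only),0.3*(p[5]-28),.1*(p[7]-99)],[520,72,0.25,85,-25,28,100,99],loss="soft_l1",f_scale=2)
  print(o.x.round(3)); print(res(o.x).reshape(-1,2).round(1).tolist())
C=-W["R"].T@W["t"];print(C)
E
python3 fit2.py
```

```text
[ 5.21239e+02  6.90550e+01  2.47000e-01  8.23850e+01 -2.05320e+01
  2.72870e+01  1.04995e+02  9.90000e+01]
[[0.2, -0.8], [-0.8, 0.5], [0.0, 0.0], [-1.3, 1.2], [1.1, 0.9], [-1.0, -0.6], [1.8, -0.8], [0.2, 0.2], [5.0, -2.3], [4.2, -3.7], [6.0, -1.8], [-1.5, -4.4], [-3.4, -0.9], [-3.5, -4.3], [2.6, -1.7], [-1.8, -1.9], [-2.4, 1.6], [-5.9, -9.5], [-5.4, -3.5], [-6.7, -0.6], [-1.5, 5.0], [1.1, -2.9]]
[ 5.19861e+02  7.11280e+01  2.52000e-01  8.60340e+01 -2.33540e+01
  3.05020e+01  1.09254e+02  8.51780e+01]
[[0.4, 1.7], [-0.6, 3.1], [0.7, 1.6], [0.2, 1.2], [2.6, 0.1], [-1.1, -0.7], [1.8, -1.8], [1.1, 3.3], [2.8, -1.5], [2.0, -3.0], [0.5, -1.6], [-1.2, -2.9], [-2.2, 0.4], [-3.5, -4.5], [3.5, -2.0], [-0.4, -3.0], [-1.0, 0.5], [-0.7, 0.2], [-3.6, -4.3], [-4.5, -1.7], [-0.7, 1.0], [-1.2, -1.8]]
[538.41550632  12.1333014  499.30546232]
```

Request:
{"fn": "drive_tool", "kwargs": {
  "plan": [
    [[0.002, 0.002, 0.03], 0.4],
    [[0, 0, 0.04], 0],
    [[0, 0, 0.03], 0],
    [[0, 0, 0], 0]
  ]
}}

```text
clock: 3.62
position: [516.9, 80.8, 279.0]
ee_rot: [0.79, -0.613, -0.001, 0.002]
contact_force: [0.6, -1.6, 1.3]
gripper_width: 50.8
```

```bash
sed -i 's/w1/w2/g' a.py; python3 a.py
```

```text
3.625 [516.9  80.8 279. ] F [ 0.64 -1.56  1.28] w 50.8 tx [ 0.248 -0.969  0.001] yaw_y -165.64 tz [-0.0051 -0.0022 -1.    ] [ 0.47  0.2  -0.2  -0.   -1.18 -0.21]
```

View pics/w2.png

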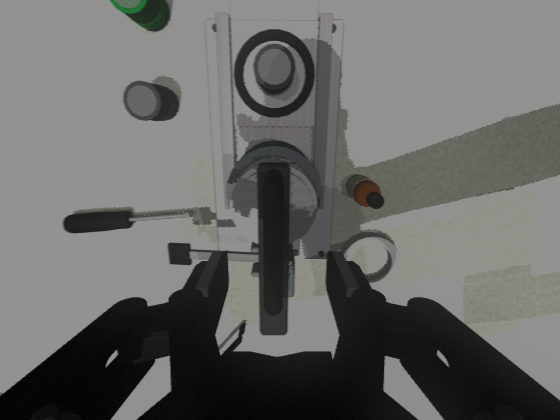

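Request:
{"fn": "drive_tool", "kwargs": {
  "plan": [
    [[0, -0.001, 0.01], 0],
    [[0, 0, 0], 0],
    [[0, 0, 0], 0]
  ]
}}

```text
clock: 4.05
position: [519.3, 81.6, 271.8]
ee_rot: [0.79, -0.613, 0.0, -0.0]
contact_force: [-0.5, 0.7, -0.3]
gripper_width: 51.5
```

```bash
sed -i 's/w2/w3/g' a.py; python3 a.py; python3 -c "
from h import *
d=np.load('w3.npz');save(d,'w3c.png',(190,150,370,350),2.9,1.5,10)"
```

```text
4.05 [519.3  81.6 271.8] F [-0.48  0.75 -0.28] w 51.5 tx [ 0.249 -0.968 -0.   ] yaw_y -165.57 tz [ 1.1e-03  3.0e-04 -1.0e+00] [ 0.46  0.2  -0.21  0.   -1.16 -0.21]
```

View pics/w3c.png

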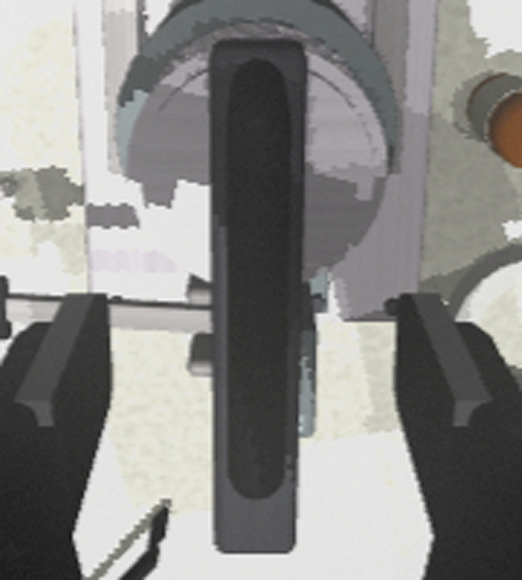

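Request:
{"fn": "drive_tool", "kwargs": {
  "plan": [
    [[0, 0.001, 0.012], 0],
    [[0, 0, 0.012], 0],
    [[0, 0, 0.011], 0],
    [[0, 0, 0], 0],
    [[0, 0, 0], 0]
  ]
}}

```text
clock: 4.72
position: [518.3, 81.3, 236.2]
ee_rot: [0.79, -0.613, 0.0, -0.0]
contact_force: [-0.1, -1.3, -0.4]
gripper_width: 51.3
```

Request:
{"fn": "drive_tool", "kwargs": {
  "plan": [
    [[0, 0, 0], 0],
    [[0, 0, 0], 0],
    [[0, 0, 0], 0],
    [[0, 0, 0], 0],
    [[0, 0, 0], 0]
  ],
  "fingers": 0.7
}}

```text
clock: 5.35
position: [518.1, 81.3, 236.2]
ee_rot: [0.79, -0.613, 0.0, -0.0]
contact_force: [-0.1, 0.1, 0.4]
gripper_width: 12.6
```

```bash
sed -i 's/w3/w4/g' a.py; python3 a.py
```

```text
5.35 [518.1  81.3 236.2] F [-0.14  0.11  0.39] w 12.6 tx [ 0.249 -0.968 -0.   ] yaw_y -165.57 tz [ 3.e-04  1.e-04 -1.e+00] [ 0.47  0.23 -0.27  0.   -1.07 -0.21]
```

View pics/w4.png

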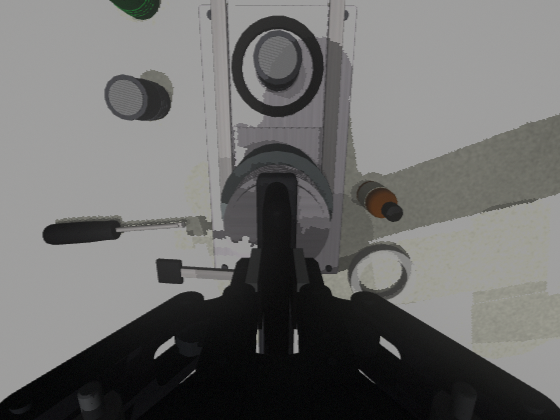

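Request:
{"fn": "drive_tool", "kwargs": {
  "plan": [
    [[0, 0, 0], 0],
    [[0, 0, 0], 0],
    [[0, 0, 0], 0]
  ],
  "fingers": 1
}}

```text
clock: 5.78
position: [518.5, 81.4, 236.3]
ee_rot: [0.79, -0.613, 0.0, -0.0]
contact_force: [2.8, -0.3, -0.7]
gripper_width: 10.0
```

Request:
{"fn": "drive_tool", "kwargs": {
  "plan": [
    [[0, 0, -0.005], 0],
    [[0, 0, -0.005], 0],
    [[0, 0, -0.005], 0],
    [[0, 0, -0.005], 0],
    [[0, 0, 0], 0]
  ]
}}

```text
clock: 6.4
position: [518.4, 81.4, 252.9]
ee_rot: [0.79, -0.613, -0.001, 0.0]
contact_force: [9.0, -0.8, -13.9]
gripper_width: 10.1
```

Request:
{"fn": "drive_tool", "kwargs": {
  "plan": [
    [[0, -0.001, -0.005], 0],
    [[0, 0, -0.005], 0],
    [[0, 0, -0.005], 0],
    [[0, 0, -0.005], 0],
    [[0, 0, -0.005], 0],
    [[0, 0, -0.005], 0],
    [[0, 0, 0], 0],
    [[0, 0, 0], 0]
  ]
}}

```text
clock: 7.4
position: [518.4, 81.4, 282.8]
ee_rot: [0.79, -0.613, -0.002, 0.001]
contact_force: [6.0, -0.2, -10.5]
gripper_width: 10.2
```

```bash
sed -i 's/w4/w5/g' a.py; python3 a.py; python3 -c "
from h import *
save(cam('scene'),'s5.png',(230,130,420,300),3.5,1.5,20)"
```

```text
7.4 [518.4  81.4 282.8] F [  5.96  -0.24 -10.46] w 10.2 tx [ 0.248 -0.969 -0.001] yaw_y -165.63 tz [-4.2e-03 -5.0e-04 -1.0e+00] [ 0.46  0.2  -0.19 -0.   -1.19 -0.21]
```

View pics/s5.png

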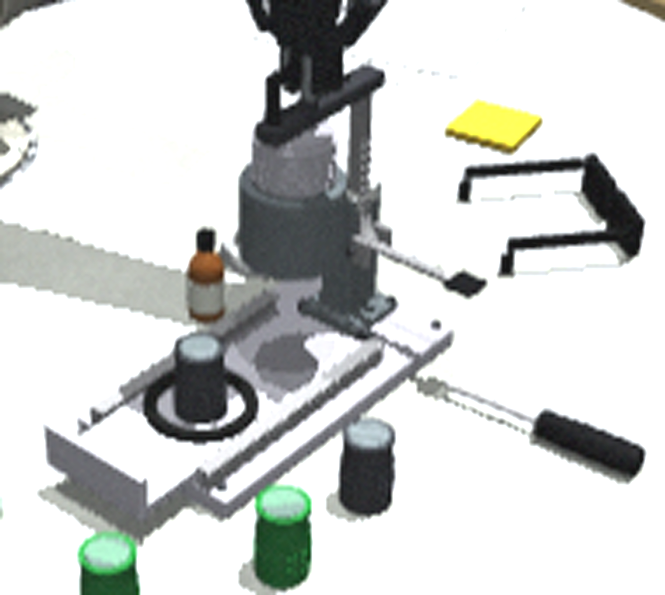

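View pics/w5.png

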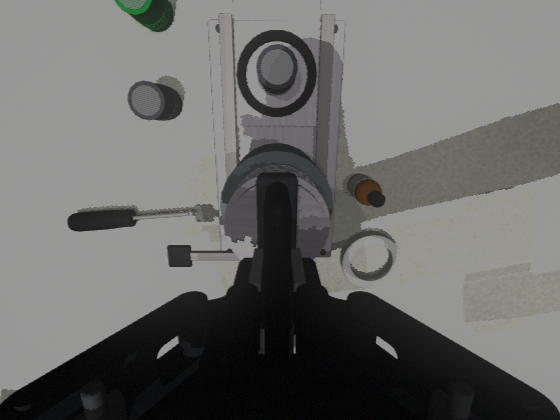

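Request:
{"fn": "drive_tool", "kwargs": {
  "plan": [
    [[0, 0, 0.002], 0],
    [[0, 0, 0.002], 0],
    [[0, 0, 0.002], 0],
    [[0, 0, 0.0015], 0],
    [[0, 0, 0], 0]
  ]
}}

```text
clock: 8.12
position: [518.5, 81.4, 278.4]
ee_rot: [0.79, -0.613, -0.0, 0.0]
contact_force: [-0.2, -0.8, -2.1]
gripper_width: 10.0
```

Request:
{"fn": "drive_tool", "kwargs": {
  "plan": [
    [[0, 0, 0.001], 0],
    [[0, 0, 0.001], 0],
    [[0, 0, 0.001], 0],
    [[0, 0, 0], 0]
  ]
}}

```text
clock: 8.62
position: [518.6, 81.4, 277.7]
ee_rot: [0.791, -0.612, 0.0, -0.0]
contact_force: [-5.7, 0.6, 8.7]
gripper_width: 10.5
```

Request:
{"fn": "drive_tool", "kwargs": {
  "plan": [
    [[0, 0, -0.002], 0],
    [[0, 0, 0], 0],
    [[0, 0, 0], 0]
  ]
}}

```text
clock: 9.0
position: [518.6, 81.4, 277.8]
ee_rot: [0.79, -0.613, -0.0, 0.0]
contact_force: [-5.9, 0.1, 3.7]
gripper_width: 10.2
```

Request:
{"fn": "drive_tool", "kwargs": {
  "plan": [
    [[0, 0, 0], 0],
    [[0, 0, 0], 0],
    [[0, 0, 0], 0],
    [[0, 0, -0.02], 0],
    [[0, 0, -0.03], 0],
    [[0, 0, -0.03], 0],
    [[0, 0, 0], 0]
  ],
  "fingers": -0.2
}}

```text
clock: 9.88
position: [520.3, 81.8, 360.4]
ee_rot: [0.79, -0.613, 0.002, -0.003]
contact_force: [0.8, 0.7, -0.4]
gripper_width: 51.0
```

```bash
sed -i 's/w5/w6/g' a.py; python3 a.py; python3 -c "
from h import *
S=cam('scene');save(S,'s6.png',(230,130,420,300),3.5,1.5,20)
for h in (48,58,68,78):
    a=.25; p=np.array([520.5-np.sin(a)*11,70+np.cos(a)*11,206+h]);q=proj(S,p);print(h,((q-(230,130))*3.5).round())
"
```

```text
9.875 [520.3  81.8 360.4] F [ 0.81  0.69 -0.37] w 51.0 tx [ 0.249 -0.968 -0.   ] yaw_y -165.56 tz [ 0.0061  0.002  -1.    ] [ 0.46  0.15 -0.05  0.   -1.36 -0.21]
48 [302. 100.]
58 [302.  88.]
68 [302.  76.]
78 [303.  64.]
```

View pics/s6.png

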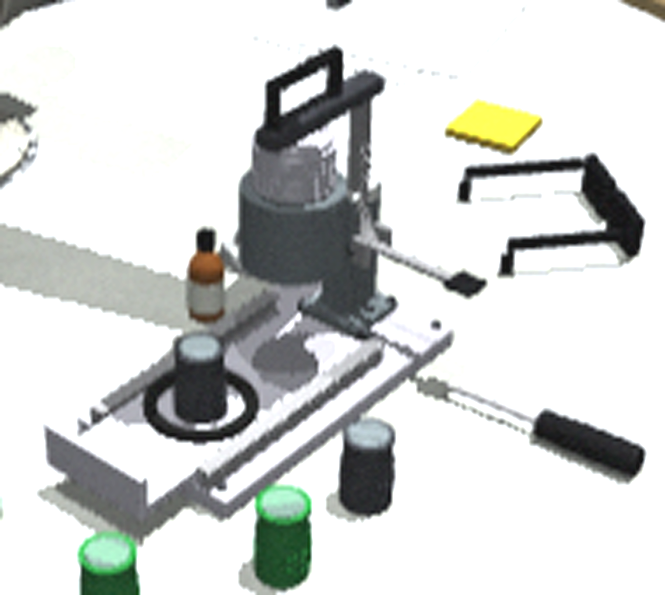

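View pics/w6.png

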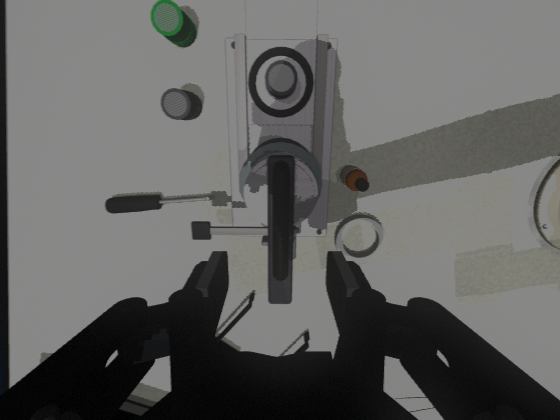

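```bash
cat > g.py <<'E'
from h import *
T=cam("top")
def ray(d,uv,z):
    C=-d["R"].T@d["t"]; r=d["R"].T@np.linalg.inv(d["K"])@np.array([*uv,1]); return C+r*(z-C[2])/r[2]
a=.25
def loc(p): e=p[:2]-np.array([520.5,70]); return np.array([e[0]*np.cos(a)+e[1]*np.sin(a),-e[0]*np.sin(a)+e[1]*np.cos(a)])
for n,u,v,z in (("g1",565,310,62),("g2",536,148,62),("g3",398,115,62),("front_a",470,208,62),("front_b",497,313,62),("spare",292,140,62)):
    print(n,loc(ray(T,(195+u/4,135+v/4),z)).round(0))
l=lambda x,y:np.array([520.5+x*np.cos(a)-y*np.sin(a),70+x*np.sin(a)+y*np.cos(a)])
print(l(0,-270),l(0,-241),l(0,-130))
E
python3 g.py
```

```text
g1 [ -65. -284.]
g2 [  84. -293.]
g3 [ 141. -178.]
front_a [  44. -222.]
front_b [ -54. -224.]
spare [140. -80.]
[ 587.299069   -191.60635386] [ 580.12435418 -163.50789363] [552.6625147  -55.95861482]
```

Request:
{"fn": "drive_tool", "kwargs": {
  "plan": [
    [[0.05, 0.0025, 0], 0],
    [[0.055, 0, 0], 0],
    [[0.055, 0, 0], 0],
    [[0.055, 0, 0], 0],
    [[0.058, 0, 0.02], 0],
    [[0, 0, 0.06], 0],
    [[0, 0, 0.06], 0],
    [[0, 0, 0.05], 0],
    [[0, 0, 0], 0],
    [[0, 0, 0], 0]
  ],
  "fingers": 1
}}

```text
clock: 11.28
position: [585.8, -183.8, 169.3]
ee_rot: [0.791, -0.612, 0.001, -0.0]
contact_force: [0.2, 0.0, 0.1]
gripper_width: 0.3
```

```bash
sed -i 's/w6/w7/g' a.py; python3 a.py
```

```text
11.275 [ 585.8 -183.8  169.3] F [0.24 0.05 0.08] w 0.3 tx [ 0.25  -0.968  0.002] yaw_y -165.52 tz [ 0.0024 -0.0012 -1.    ] [-0.04  0.44 -0.14  0.   -0.99  0.29]
```

View pics/w7.png

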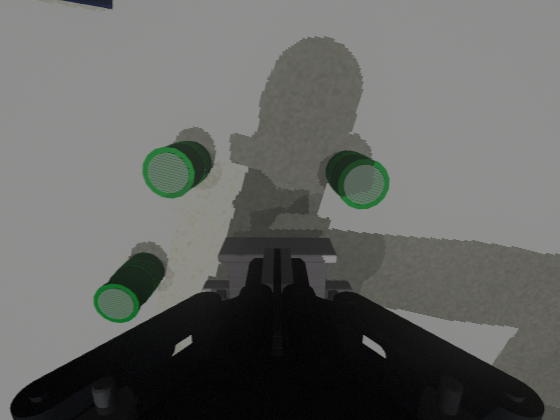

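```bash
python3 - <<'E'
from g import *
W=dict(np.load("w7.npz"))
for x,y,z in ((0,-229,62),(0,-229,22),(0,-221,62),(50,-229,62),(-50,-229,62)):
    print(x,y,z,proj(W,np.array([*l(x,y),z])).round(1))
from st import s,R
for dx in(11,-11): print("tip",proj(W,s["position"]+R@np.array([dx,0,25.])))
print(loc(s["position"]))
save(W,"w7c.png",(190,210,370,310),4.4,1.8,10)
E
```

```text
g1 [ -65. -284.]
g2 [  84. -293.]
g3 [ 141. -178.]
front_a [  44. -222.]
front_b [ -54. -224.]
spare [140. -80.]
[ 587.299069   -191.60635386] [ 580.12435418 -163.50789363] [552.6625147  -55.95861482]
0 -229 62 [278.1 253.1]
0 -229 22 [278.1 235.1]
0 -221 62 [278.1 261.8]
50 -229 62 [218.  252.9]
-50 -229 62 [338.3 253.4]
11.375 [ 586.2 -183.7  170.4] F [0.81 0.05 0.31] w 0.1 tx [ 0.25  -0.968  0.002] yaw_y -165.53 tz [ 5.1e-03 -9.0e-04 -1.0e+00] [-0.04  0.43 -0.14  0.   -0.99  0.29]
tip [276.59210733 245.13181195]
tip [276.59869837 282.55835717]
[   0.93260945 -262.0388959 ]
```

View pics/w7c.png

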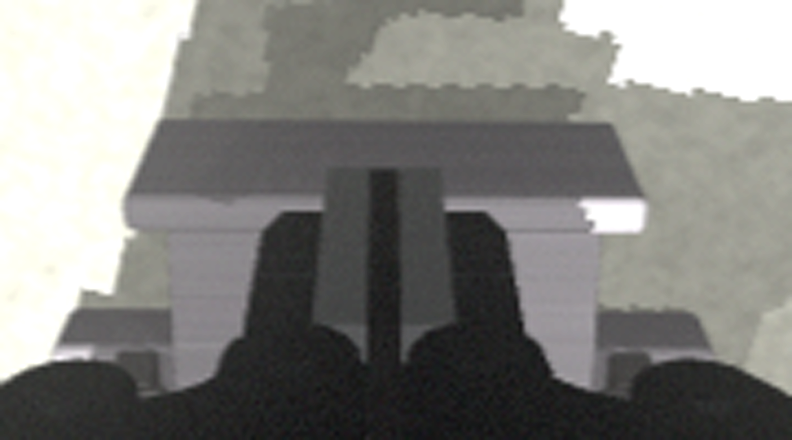

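Request:
{"fn": "drive_tool", "kwargs": {
  "plan": [
    [[0, 0, 0.03], 0],
    [[0, 0, 0.03], 0],
    [[0, 0, 0.03], 0],
    [[0, 0, 0.018], 0],
    [[0, 0, 0], 0],
    [[-0.01, 0, 0], 0],
    [[-0.005, 0, 0], 0],
    [[-0.004, 0, 0], 0],
    [[-0.004, 0, 0], 0],
    [[-0.004, 0, 0], 0],
    [[0, 0, 0], 0]
  ]
}}

```text
clock: 12.75
position: [578.0, -157.1, 59.8]
ee_rot: [0.79, -0.613, 0.0, -0.0]
contact_force: [0.9, -0.4, 0.3]
gripper_width: -0.1
```

Request:
{"fn": "drive_tool", "kwargs": {
  "plan": [
    [[-0.003, 0, 0], 0],
    [[-0.004, 0, 0], 0],
    [[-0.005, 0, 0], 0],
    [[-0.005, 0, 0], 0],
    [[-0.005, 0, 0], 0],
    [[0, 0, 0], 0]
  ]
}}

```text
clock: 13.5
position: [571.8, -135.3, 59.3]
ee_rot: [0.79, -0.613, -0.001, 0.0]
contact_force: [-0.2, -0.1, -0.5]
gripper_width: -0.1
```

```bash
sed -i 's/w7/w8/g' a.py; python3 a.py
```

```text
13.5 [ 571.8 -135.3   59.3] F [-0.16 -0.13 -0.49] w -0.1 tx [ 0.249 -0.968 -0.001] yaw_y -165.55 tz [-1.4e-03  6.0e-04 -1.0e+00] [ 0.04  0.53 -0.31 -0.   -0.73  0.21]
```

View pics/w8.png

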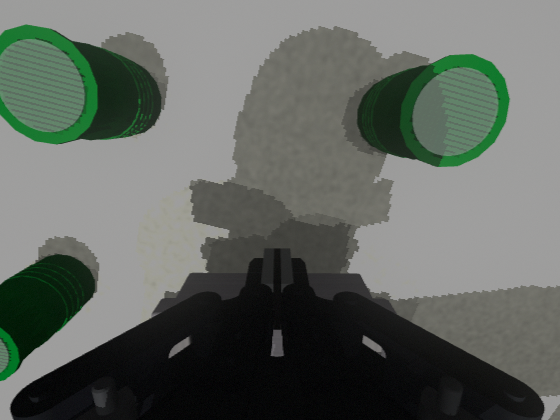

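Request:
{"fn": "drive_tool", "kwargs": {
  "plan": [
    [[-0.003, 0, 0], 0],
    [[-0.005, 0, 0], 0],
    [[-0.006, 0, 0], 0],
    [[-0.006, 0, 0], 0],
    [[-0.006, 0, 0], 0],
    [[-0.006, 0, 0], 0],
    [[-0.006, 0, 0], 0],
    [[-0.006, 0, 0], 0],
    [[-0.006, 0, 0], 0],
    [[-0.006, 0, 0], 0],
    [[-0.006, 0, 0], 0],
    [[-0.003, 0, 0], 0]
  ]
}}

```text
clock: 15.05
position: [556.2, -72.7, 59.7]
ee_rot: [0.79, -0.613, 0.0, -0.0]
contact_force: [-0.0, -1.0, -1.6]
gripper_width: 0.2
```

```bash
python3 - <<'E'
from g import *
import st
print(loc(st.s["position"]))
save(cam("scene"),"s8.png",(230,130,420,300),3.5,1.5,20)
E
```

```text
g1 [ -65. -284.]
g2 [  84. -293.]
g3 [ 141. -178.]
front_a [  44. -222.]
front_b [ -54. -224.]
spare [140. -80.]
[ 587.299069   -191.60635386] [ 580.12435418 -163.50789363] [552.6625147  -55.95861482]
15.1 [556.3 -72.4  59.8] F [ 0.26 -0.4  -0.08] w -0.3 tx [ 0.25  -0.968 -0.   ] yaw_y -165.54 tz [ 7.e-04  3.e-04 -1.e+00] [ 0.16  0.5  -0.38 -0.   -0.69  0.09]
[  -0.50025978 -146.84989735]
```

View pics/s8.png

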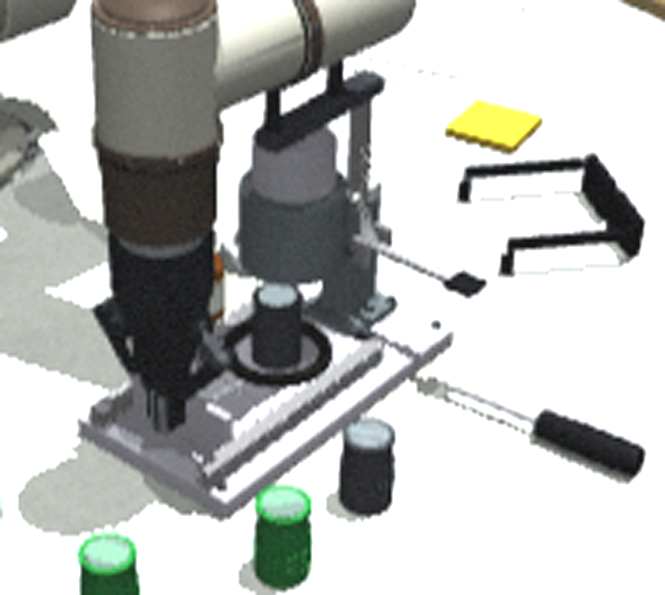

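Request:
{"fn": "drive_tool", "kwargs": {
  "plan": [
    [[-0.003, 0, 0], 0],
    [[-0.004, 0, 0], 0],
    [[-0.004, 0, 0], 0],
    [[-0.002, 0, 0], 0],
    [[-0.002, 0, 0], 0],
    [[0, 0, 0], 0]
  ]
}}

```text
clock: 15.9
position: [552.1, -58.4, 59.5]
ee_rot: [0.79, -0.613, -0.0, 0.0]
contact_force: [0.3, -0.2, -0.0]
gripper_width: -0.0
```

Request:
{"fn": "drive_tool", "kwargs": {
  "plan": [
    [[-0.002, 0, 0], 0],
    [[-0.002, 0, 0], 0],
    [[-0.002, 0, 0], 0],
    [[0, 0, 0], 0]
  ]
}}

```text
clock: 16.4
position: [551.3, -55.4, 59.6]
ee_rot: [0.79, -0.613, 0.001, 0.001]
contact_force: [4.0, -14.1, -1.9]
gripper_width: -0.3
```

Request:
{"fn": "drive_tool", "kwargs": {
  "plan": [
    [[0.01, 0, 0], 0],
    [[0.03, 0, 0], 0],
    [[0.05, 0, -0.01], 0],
    [[0.04, 0, -0.04], 0],
    [[0, 0, -0.06], 0],
    [[0, 0, -0.06], 0],
    [[0, 0, -0.06], 0],
    [[0, 0, 0], 0]
  ]
}}

```text
clock: 17.4
position: [585.2, -178.8, 295.7]
ee_rot: [0.79, -0.612, 0.005, -0.003]
contact_force: [-0.1, -0.6, -0.4]
gripper_width: -0.1
```

```bash
python3 - <<'E'
from g import *
import st
print(loc(st.s["position"]))
S=cam("scene");save(S,"s9.png",(230,130,420,300),3.5,1.5,20)
W=cam("wrist");save(W,"w9.png");np.savez("w9.npz",**W);T=cam("top");save(T,"t9.png",(195,135,355,280),4)
for n,p in (("btop",(0,0,90)),("seal",(0,0,40)),("fl",(-50,-119,62)),("fr",(50,-119,62))):
    w=np.array([*l(*p[:2]),p[2]]);print(n,((proj(S,w)-(230,130))*3.5).round(),((proj(T,w)-(195,135))*4).round())
E
```

```text
g1 [ -65. -284.]
g2 [  84. -293.]
g3 [ 141. -178.]
front_a [  44. -222.]
front_b [ -54. -224.]
spare [140. -80.]
[ 587.299069   -191.60635386] [ 580.12435418 -163.50789363] [552.6625147  -55.95861482]
17.45 [ 583.8 -178.3  292. ] F [-0.    0.27 -0.93] w 0.1 tx [ 0.249 -0.968  0.   ] yaw_y -165.56 tz [ 4.7e-03  9.0e-04 -1.0e+00] [-0.03  0.34  0.03 -0.   -1.26  0.28]
[-1.21331477e-01 -2.56187483e+02]
btop [289. 288.] [238. 308.]
seal [288. 339.] [241. 312.]
fl [143. 359.] [382. 335.]
fr [240. 410.] [357. 227.]
```

View pics/s9.png

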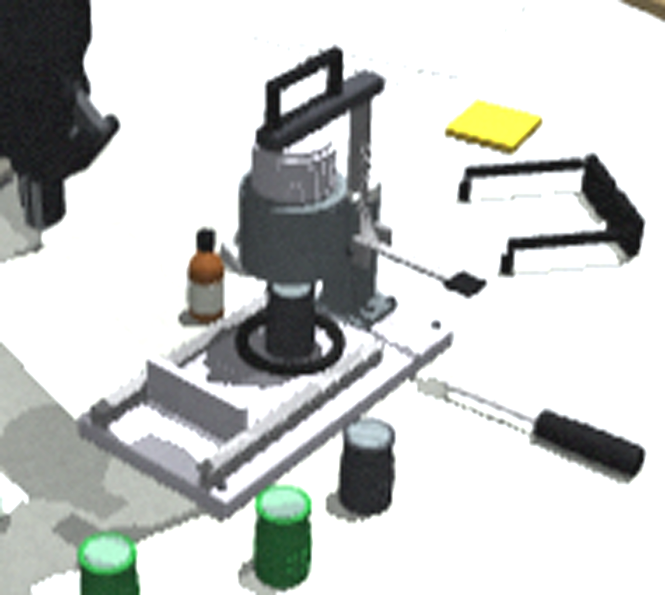

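View pics/t9.png

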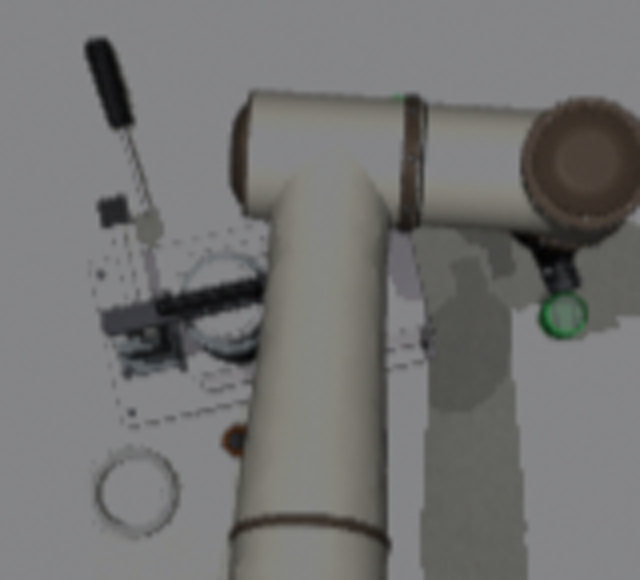

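Request:
{"fn": "drive_tool", "kwargs": {
  "plan": [
    [[-0.01, -0.02, -0.035], 0],
    [[-0.04, -0.03, 0], 0],
    [[-0.05, -0.03, 0], 0],
    [[-0.055, -0.027, 0], 0],
    [[-0.06, 0, 0], 0],
    [[-0.06, 0, 0], 0],
    [[-0.025, 0, 0.03], 0],
    [[0, 0, 0.06], 0],
    [[0, 0, 0.04], 0],
    [[0, 0, 0], 0],
    [[0, 0, 0], 0]
  ]
}}

```text
clock: 18.98
position: [613.1, 138.7, 195.6]
ee_rot: [0.79, -0.613, 0.001, -0.0]
contact_force: [-0.2, 0.2, 0.6]
gripper_width: 0.2
```

```bash
python3 - <<'E'
from g import *
import st
print(loc(st.s["position"]))
W=cam("wrist");save(W,"w10.png");np.savez("w10.npz",**W)
E
```

```text
g1 [ -65. -284.]
g2 [  84. -293.]
g3 [ 141. -178.]
front_a [  44. -222.]
front_b [ -54. -224.]
spare [140. -80.]
[ 587.299069   -191.60635386] [ 580.12435418 -163.50789363] [552.6625147  -55.95861482]
19.025 [613.4 138.8 196.5] F [-0.24  0.76  0.03] w 0.1 tx [ 0.249 -0.968  0.   ] yaw_y -165.56 tz [ 3.2e-03  8.0e-04 -1.0e+00] [ 0.48  0.43 -0.07  0.   -1.06 -0.23]
[107.07448587  43.67469837]
```

View pics/w10.png

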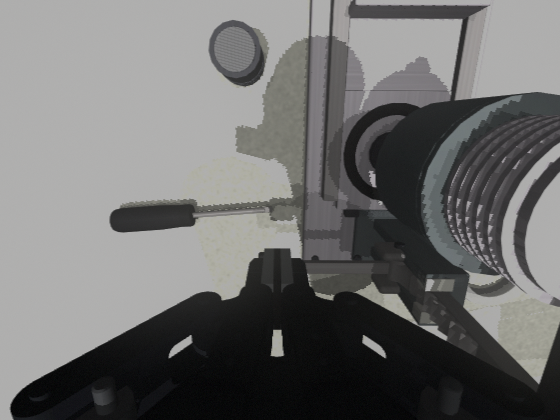

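Request:
{"fn": "drive_tool", "kwargs": {
  "plan": [
    [[-0.0, 0, -0.03], 0],
    [[0.05, 0, -0.02], 0],
    [[0.025, 0, 0], 0],
    [[0, 0, 0], 0],
    [[0, 0, 0], 0]
  ]
}}

```text
clock: 19.7
position: [631.1, 66.1, 245.6]
ee_rot: [0.79, -0.613, 0.0, -0.001]
contact_force: [0.4, 0.7, -0.1]
gripper_width: -0.3
```

```bash
python3 - <<'E'
from g import *
import st
print(loc(st.s["position"]))
W=cam("wrist");save(W,"w11.png");np.savez("w11.npz",**W)
E
```

```text
g1 [ -65. -284.]
g2 [  84. -293.]
g3 [ 141. -178.]
front_a [  44. -222.]
front_b [ -54. -224.]
spare [140. -80.]
[ 587.299069   -191.60635386] [ 580.12435418 -163.50789363] [552.6625147  -55.95861482]
19.75 [630.9  66.4 245.3] F [ 0.26 -0.61  0.06] w 0.2 tx [ 0.25  -0.968 -0.   ] yaw_y -165.54 tz [ 1.1e-03  5.0e-04 -1.0e+00] [ 0.36  0.41  0.02 -0.   -1.18 -0.11]
[106.10847038 -30.77729829]
```

View pics/w11.png

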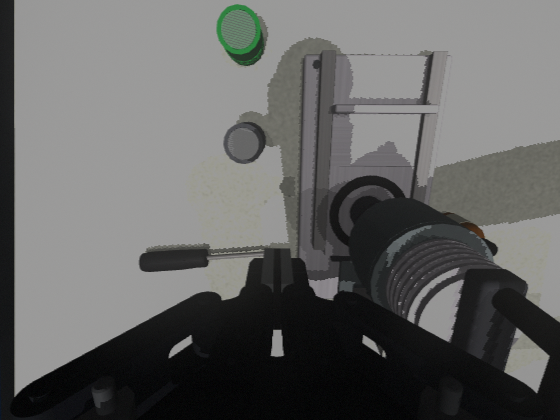

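```bash
python3 - <<'E'
from g import *
for n,b in (("w4",(140,240,240,300)),("w6",(170,200,270,260)),("w1",(170,190,270,250)),("w5",(150,230,250,290))):
    save(dict(np.load(n+".npz")),n+"pad.png",b,3.9,1.6,10)
a=[cv2.imread(f"pics/{n}pad.png") for n in("w4","w6","w1","w5")]
cv2.imwrite("pics/pads.png",np.vstack([np.hstack(a[:2]),np.hstack(a[2:])]))
E
```

```text
g1 [ -65. -284.]
g2 [  84. -293.]
g3 [ 141. -178.]
front_a [  44. -222.]
front_b [ -54. -224.]
spare [140. -80.]
[ 587.299069   -191.60635386] [ 580.12435418 -163.50789363] [552.6625147  -55.95861482]
```

View pics/pads.png

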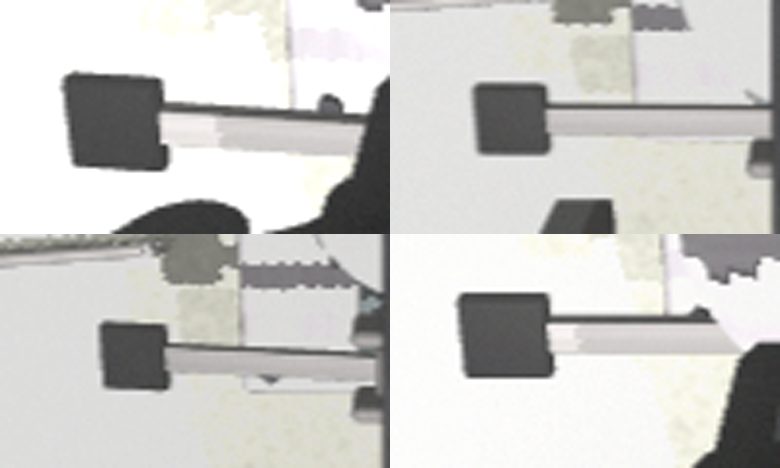

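```bash
python3 - <<'E' | tail -8
from g import *
from scipy.optimize import least_squares
D={n:dict(np.load(n+".npz")) for n in("w4","w6","w1","w5")}
uv={"w4":(169,270.5),"w6":(201,230.3),"w1":(204.4,221),"w5":(179.2,255.6)}
S=dict(np.load("w9.npz"))
f=lambda X:np.ravel([proj(D[n],X)-uv[n] for n in D])
o=least_squares(f,[600,180,99]);print(o.x.round(1),loc(o.x),o.fun.round(1))
for n in D: p=ray(D[n],uv[n],99);print(n,p.round(1),loc(p).round(1))
S=cam("scene")
for z in(99,90,85): print(z,[ (proj(S,np.array([*p[:2],z]))).round(1)])
E
```

```text
[608.5 186.5  77.9] [114.08409889  91.14586071] [-0.8  1.7  0.2 -1.  -1.8  1.9  2.2 -2.7]
w4 [602.5 171.   99. ] [104.5  77.6]
w6 [604.8 178.8  99. ] [108.6  84.6]
w1 [603.1 174.3  99. ] [105.8  80.6]
w5 [605.7 178.8  99. ] [109.5  84.4]
99 [array([362.5, 210.9])]
90 [array([362.3, 213.6])]
85 [array([362.2, 215.1])]
```

Request:
{"fn": "drive_tool", "kwargs": {
  "plan": [
    [[-0.045, -0.001, 0], 0],
    [[-0.045, 0, 0], 0],
    [[-0.023, 0, 0.02], 0],
    [[0, 0, 0.04], 0],
    [[0, 0, 0.04], 0],
    [[0, 0, 0], 0],
    [[0, 0, 0], 0]
  ]
}}

```text
clock: 20.82
position: [604.8, 176.2, 146.3]
ee_rot: [0.791, -0.612, 0.001, -0.001]
contact_force: [0.8, 0.7, 0.7]
gripper_width: 0.2
```

```bash
python3 - <<'E' | tail -2
from g import *
import st
print(loc(st.s["position"]))
save(cam("scene"),"s12.png",(290,130,420,240),5.5,1.5,20)
E
```

```text
20.875 [605.  176.2 146.8] F [ 0.23 -0.06  0.38] w 0.1 tx [ 0.25  -0.968 -0.   ] yaw_y -165.53 tz [ 0.0036  0.0012 -1.    ] [ 0.54  0.48 -0.13  0.   -0.96 -0.29]
[108.14690291  81.97130309]
```

View pics/s12.png

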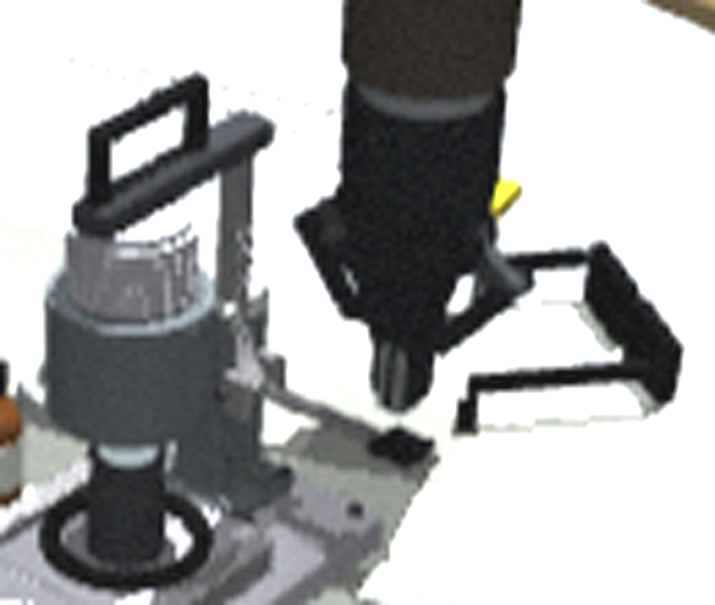

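Request:
{"fn": "drive_tool", "kwargs": {
  "plan": [
    [[0, 0, 0.01], 0],
    [[0, 0, 0.009], 0],
    [[0, 0, 0.004], 0],
    [[0, 0, 0.004], 0],
    [[0, 0, 0.003], 0],
    [[0, 0, 0.003], 0],
    [[0, 0, 0], 0]
  ]
}}

```text
clock: 21.8
position: [603.6, 175.5, 111.5]
ee_rot: [0.79, -0.613, -0.0, 0.0]
contact_force: [-0.9, -1.2, 1.9]
gripper_width: -0.0
```

Request:
{"fn": "drive_tool", "kwargs": {
  "plan": [
    [[0, 0, 0.002], 0],
    [[0, 0, 0.002], 0],
    [[0, 0, 0.0015], 0],
    [[0, 0, 0], 0]
  ]
}}

```text
clock: 22.3
position: [603.7, 175.5, 106.0]
ee_rot: [0.79, -0.613, 0.0, 0.0]
contact_force: [-0.7, -0.3, 1.7]
gripper_width: -0.0
```

```bash
python3 - <<'E' | tail -2
from g import *
import st
save(cam("scene"),"s13.png",(290,130,420,240),5.5,1.5,20)
E
```

```text
[ 587.299069   -191.60635386] [ 580.12435418 -163.50789363] [552.6625147  -55.95861482]
22.35 [603.8 175.6 106.1] F [-0.79 -0.87  1.93] w 0.0 tx [ 0.249 -0.968  0.   ] yaw_y -165.57 tz [-0. -0. -1.] [ 0.54  0.53 -0.17  0.   -0.88 -0.29]
```

View pics/s13.png

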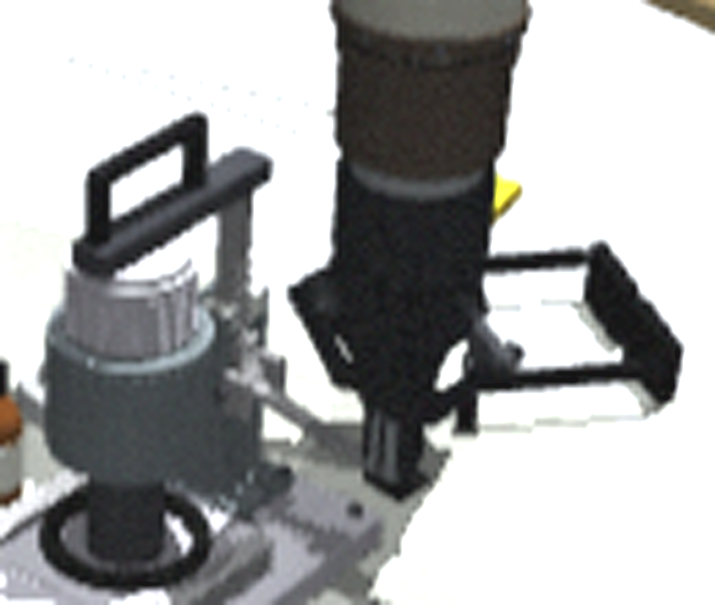

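The lamp is sinking (handle dropped from row ~80 to ~118). I'll hold.

Request:
{"fn": "drive_tool", "kwargs": {
  "plan": [
    [[0, 0, 0], 0],
    [[0, 0, 0], 0],
    [[0, 0, 0], 0],
    [[0, 0, 0], 0],
    [[0, 0, 0], 0],
    [[0, 0, 0], 0],
    [[0, 0, 0], 0],
    [[0, 0, 0], 0],
    [[0, 0, 0], 0],
    [[0, 0, 0], 0],
    [[0, 0, 0], 0],
    [[0, 0, 0], 0]
  ]
}}

```text
clock: 23.9
position: [603.8, 175.6, 106.1]
ee_rot: [0.79, -0.613, 0.0, -0.0]
contact_force: [-1.3, -1.1, 2.2]
gripper_width: 0.1
```

```bash
python3 - <<'E' | tail -2
from g import *
import st
save(cam("scene"),"s14.png",(290,130,420,240),5.5,1.5,20)
E
```

```text
[ 587.299069   -191.60635386] [ 580.12435418 -163.50789363] [552.6625147  -55.95861482]
23.95 [603.7 175.6 106.1] F [-0.41 -0.56  1.55] w -0.1 tx [ 0.249 -0.968 -0.   ] yaw_y -165.57 tz [ 0.  0. -1.] [ 0.54  0.53 -0.17 -0.   -0.88 -0.29]
```

View pics/s14.png

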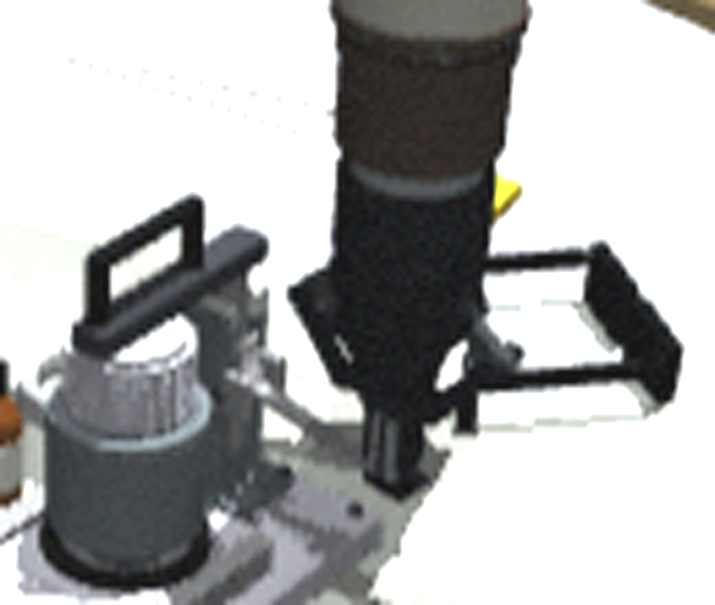

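Request:
{"fn": "drive_tool", "kwargs": {
  "plan": [
    [[0, 0, 0], 0],
    [[0, 0, 0], 0],
    [[0, 0, 0], 0],
    [[0, 0, 0], 0],
    [[0, 0, 0], 0],
    [[0, 0, 0], 0]
  ]
}}

```text
clock: 24.75
position: [603.7, 175.6, 106.1]
ee_rot: [0.79, -0.613, 0.0, 0.0]
contact_force: [-1.3, -0.6, 2.3]
gripper_width: -0.0
```

```bash
python3 - <<'E' | tail -2
from g import *
import st
save(cam("scene"),"s15.png",(290,130,420,240),5.5,1.5,20)
E
```

```text
[ 587.299069   -191.60635386] [ 580.12435418 -163.50789363] [552.6625147  -55.95861482]
24.8 [603.7 175.6 106.1] F [-0.53 -1.1   3.31] w 0.3 tx [ 0.249 -0.968  0.   ] yaw_y -165.57 tz [ 0. -0. -1.] [ 0.54  0.53 -0.17  0.   -0.88 -0.29]
```

View pics/s15.png

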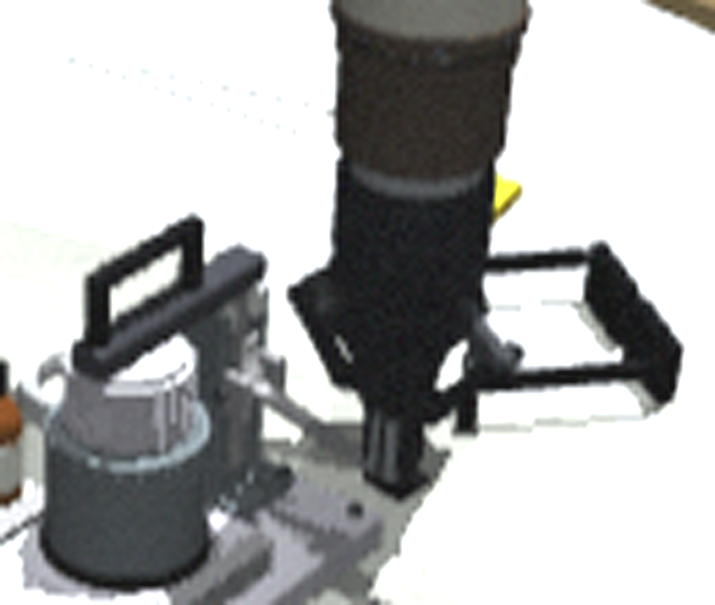

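Request:
{"fn": "drive_tool", "kwargs": {
  "plan": [
    [[0, 0, 0], 0],
    [[0, 0, 0], 0],
    [[0, 0, 0], 0],
    [[0, 0, 0], 0],
    [[0, 0, 0], 0],
    [[0, 0, 0], 0]
  ]
}}

```text
clock: 25.6
position: [603.7, 175.6, 106.1]
ee_rot: [0.79, -0.613, -0.0, 0.0]
contact_force: [-1.3, -0.3, 3.3]
gripper_width: 0.1
```

```bash
python3 - <<'E' | tail -2
from g import *
import st
save(cam("scene"),"s16.png",(290,130,420,240),5.5,1.5,20)
a=cv2.imread("pics/s15.png")[:,:285].astype(float);b=cv2.imread("pics/s16.png")[:,:285].astype(float);print("diff",abs(a-b).mean(),abs(a-b).max())
E
```

```text
25.65 [603.7 175.6 106.1] F [-1.17  0.94  2.69] w -0.2 tx [ 0.249 -0.968  0.   ] yaw_y -165.57 tz [-0. -0. -1.] [ 0.54  0.53 -0.17  0.   -0.88 -0.29]
diff 1.116251510318496 17.0
```

Request:
{"fn": "drive_tool", "kwargs": {
  "plan": [
    [[0, 0, -0.01], 0],
    [[0, 0, -0.02], 0],
    [[0, 0, -0.04], 0],
    [[0, 0, -0.06], 0],
    [[0, 0, -0.06], 0],
    [[0.02, 0.03, 0], 0],
    [[0.025, 0.04, 0], 0],
    [[0.025, 0.036, 0], 0],
    [[0, 0, 0], 0],
    [[0, 0, 0], 0],
    [[0, 0, 0], 0]
  ]
}}

```text
clock: 27.08
position: [519.2, 82.1, 296.0]
ee_rot: [0.79, -0.613, -0.0, -0.0]
contact_force: [-0.5, 0.5, -0.4]
gripper_width: 0.0
```

```bash
python3 - <<'E' | tail -2
from g import *
import st
W=cam("wrist");save(W,"w17.png",(170,130,390,380),2.4,1.5,10)
E
```

```text
[ 587.299069   -191.60635386] [ 580.12435418 -163.50789363] [552.6625147  -55.95861482]
27.125 [519.1  82.1 295.8] F [-0.22  0.56  0.58] w 0.3 tx [ 0.25  -0.968 -0.   ] yaw_y -165.54 tz [-3.e-04 -0.e+00 -1.e+00] [ 0.47  0.19 -0.17 -0.   -1.21 -0.21]
```

View pics/w17.png

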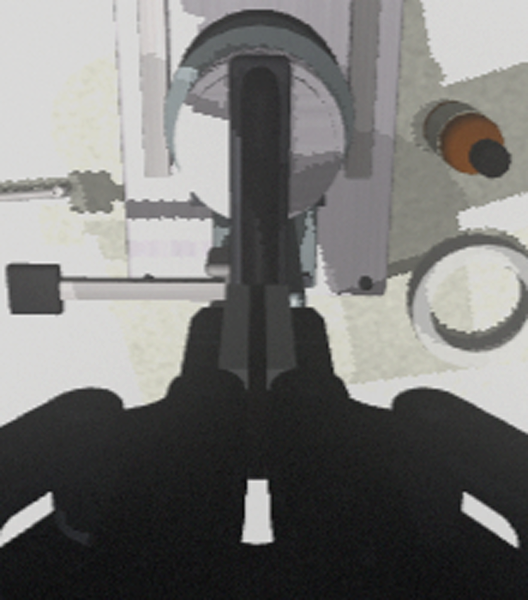

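Request:
{"fn": "drive_tool", "kwargs": {
  "plan": [
    [[0, 0.001, 0.03], 0],
    [[0, 0, 0.02], 0],
    [[0, 0, 0.008], 0],
    [[0, 0, 0], 0],
    [[0, 0, 0], 0],
    [[0, 0, 0], 0]
  ]
}}

```text
clock: 27.92
position: [518.0, 81.3, 239.0]
ee_rot: [0.79, -0.613, 0.0, -0.001]
contact_force: [-0.1, -0.6, 0.7]
gripper_width: 0.2
```

```bash
cat > f.py <<'E'
from bench import arm
import numpy as np
F=[]
for i in range(8):
    arm.get_image("top"); s=arm.read_state(); F.append(np.r_[s["contact_force"],s["position"]])
F=np.array(F);print(s["clock"],F.mean(0).round(2),"sd",F.std(0).round(2),F[:,2].round(1))
E
python3 f.py
```

```text
28.325 [ 1.3000e-01 -9.0000e-02  4.2000e-01  5.1765e+02  8.1160e+01  2.3845e+02] sd [0.54 0.65 0.5  0.11 0.05 0.23] [ 0.5 -0.2  0.3  0.2 -0.1  0.9  1.4  0.3]
```

Request:
{"fn": "drive_tool", "kwargs": {
  "plan": [
    [[0, 0, 0.001], 0],
    [[0, 0, 0.001], 0],
    [[0, 0, 0.001], 0],
    [[0, 0, 0.001], 0],
    [[0, 0, 0.001], 0],
    [[0, 0, 0.001], 0],
    [[0, 0, 0], 0],
    [[0, 0, 0], 0]
  ]
}}

```text
clock: 29.32
position: [517.6, 81.1, 232.1]
ee_rot: [0.79, -0.613, 0.0, -0.0]
contact_force: [-1.2, -0.1, -0.0]
gripper_width: 0.1
```

```bash
python3 f.py
```

```text
29.725 [-1.9000e-01  2.1000e-01 -7.0000e-02  5.1757e+02  8.1130e+01  2.3216e+02] sd [0.62 0.35 0.65 0.02 0.01 0.02] [ 1.   0.7 -0.2 -0.3 -1.3  0.  -0.1 -0.4]
```

Request:
{"fn": "drive_tool", "kwargs": {
  "plan": [
    [[0, 0, 0.001], 0],
    [[0, 0, 0.0005], 0],
    [[0, 0, 0.0005], 0],
    [[0, 0, 0.0005], 0],
    [[0, 0, 0], 0]
  ]
}}

```text
clock: 30.35
position: [517.6, 81.1, 229.7]
ee_rot: [0.79, -0.613, 0.0, -0.0]
contact_force: [-0.3, 0.2, 2.7]
gripper_width: -0.1
```

```bash
sed -i 's/range(8)/range(5)/' f.py; python3 f.py
```

```text
30.6 [-6.3000e-01  1.0000e-01  1.6900e+00  5.1758e+02  8.1140e+01  2.2966e+02] sd [0.26 0.48 0.27 0.01 0.01 0.02] [1.3 1.9 1.5 2.  1.8]
```

Request:
{"fn": "drive_tool", "kwargs": {
  "plan": [
    [[0, 0, 0.0005], 0],
    [[0, 0, 0.0005], 0],
    [[0, 0, 0.0005], 0],
    [[0, 0, 0.0005], 0],
    [[0, 0, 0], 0]
  ]
}}

```text
clock: 31.22
position: [517.6, 81.1, 227.6]
ee_rot: [0.79, -0.613, 0.0, -0.0]
contact_force: [0.1, 0.4, 2.3]
gripper_width: -0.1
```

```bash
python3 f.py
```

```text
31.475 [-2.7000e-01 -1.0000e-02  2.1400e+00  5.1757e+02  8.1140e+01  2.2757e+02] sd [0.3  0.27 0.11 0.   0.01 0.01] [2.1 2.3 2.3 2.  2. ]
```

Request:
{"fn": "drive_tool", "kwargs": {
  "plan": [
    [[0, 0, 0.0005], 0],
    [[0, 0, 0.0005], 0],
    [[0, 0, 0.0005], 0],
    [[0, 0, 0], 0]
  ]
}}

```text
clock: 31.98
position: [517.6, 81.1, 226.1]
ee_rot: [0.79, -0.613, 0.0, -0.0]
contact_force: [-0.9, -0.1, 2.0]
gripper_width: 0.1
```

Request:
{"fn": "drive_tool", "kwargs": {
  "plan": [
    [[0, 0, 0.0005], 0],
    [[0, 0, 0.0005], 0],
    [[0, 0, 0], 0]
  ]
}}

```text
clock: 32.35
position: [517.6, 81.1, 225.2]
ee_rot: [0.79, -0.613, 0.0, -0.0]
contact_force: [-1.0, 0.5, 3.5]
gripper_width: -0.3
```

Request:
{"fn": "drive_tool", "kwargs": {
  "plan": [
    [[0, 0, 0.0005], 0],
    [[0, 0, 0.0003], 0],
    [[0, 0, 0], 0]
  ]
}}

```text
clock: 32.72
position: [517.6, 81.1, 224.7]
ee_rot: [0.79, -0.613, 0.0, -0.0]
contact_force: [-1.4, 0.7, 5.4]
gripper_width: 0.3
```

```bash
python3 f.py
```

```text
32.975 [-1.7000e+00  3.3000e-01  5.3000e+00  5.1761e+02  8.1140e+01  2.2475e+02] sd [0.5  0.54 0.52 0.01 0.01 0.01] [5.1 4.9 5.4 4.9 6.3]
```

Firm now. Small steps.

Request:
{"fn": "drive_tool", "kwargs": {
  "plan": [
    [[0, 0, 0.0004], 0],
    [[0, 0, 0.0003], 0],
    [[0, 0, 0], 0]
  ]
}}

```text
clock: 33.35
position: [517.6, 81.1, 224.4]
ee_rot: [0.79, -0.613, 0.0, -0.0]
contact_force: [-2.0, -0.3, 7.5]
gripper_width: 0.2
```

```bash
python3 f.py
```

```text
33.6 [-2.0200e+00  9.0000e-02  7.0800e+00  5.1765e+02  8.1140e+01  2.2443e+02] sd [0.36 0.67 0.6  0.02 0.02 0.01] [6.9 7.9 6.3 6.6 7.6]
```

Request:
{"fn": "drive_tool", "kwargs": {
  "plan": [
    [[0, 0, 0.0004], 0],
    [[0, 0, 0.0003], 0],
    [[0, 0, 0], 0]
  ]
}}

```text
clock: 33.98
position: [517.7, 81.1, 224.1]
ee_rot: [0.79, -0.613, 0.0, -0.0]
contact_force: [-3.0, 0.3, 7.9]
gripper_width: 0.0
```

```bash
python3 f.py
```

```text
34.225 [-2.8000e+00  4.2000e-01  8.8100e+00  5.1765e+02  8.1130e+01  2.2411e+02] sd [0.22 0.45 0.56 0.01 0.01 0.01] [9.7 8.8 8.  8.9 8.7]
```

Request:
{"fn": "drive_tool", "kwargs": {
  "plan": [
    [[0, 0, 0.0003], 0],
    [[0, 0, 0], 0],
    [[0, 0, 0], 0]
  ]
}}

```text
clock: 34.6
position: [517.7, 81.1, 224.0]
ee_rot: [0.79, -0.613, 0.0, -0.0]
contact_force: [-3.1, 0.9, 9.0]
gripper_width: 0.1
```

```bash
python3 f.py
```

```text
34.85 [ -3.     0.76   9.4  517.66  81.14 223.98] sd [0.64 0.7  0.66 0.01 0.01 0.01] [ 8.8  9.  10.6  9.6  9. ]
```

Good: 9.4 N. Release upward.

Request:
{"fn": "drive_tool", "kwargs": {
  "plan": [
    [[0, 0, -0.002], 0],
    [[0, 0, -0.003], 0],
    [[0, 0, -0.01], 0],
    [[0, 0, -0.03], 0],
    [[0, 0, -0.05], 0],
    [[0.03, 0, -0.05], 0],
    [[0.05, 0, 0], 0],
    [[0.05, 0, 0], 0],
    [[0.05, 0, 0], 0],
    [[0.05, 0, 0], 0],
    [[0, 0, 0], 0],
    [[0, 0, 0], 0]
  ]
}}

```text
clock: 36.35
position: [574.8, -141.7, 367.6]
ee_rot: [0.79, -0.613, -0.0, 0.0]
contact_force: [-0.6, -1.0, 0.4]
gripper_width: 0.2
```

```bash
python3 - <<'E' | tail -3
from g import *
import st
S=cam("scene");save(S,"s20.png",(230,130,420,300),3.5,1.5,20)
T=cam("top");save(T,"t20.png",(195,135,355,280),4)
for h in(0,-4,-7):print(h,((proj(S,np.array([*l(0,11),206+h]))-(230,130))*3.5).round())
E
```

```text
0 [301. 156.]
-4 [300. 160.]
-7 [300. 164.]
```

View pics/s20.png

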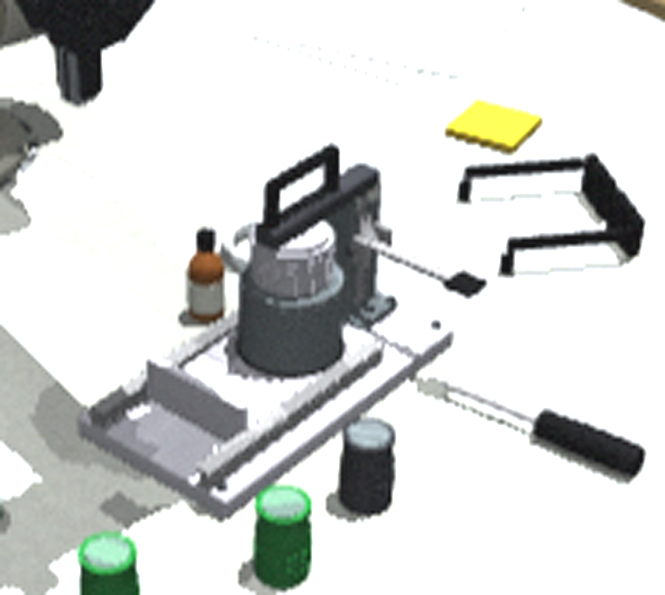

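View pics/t20.png

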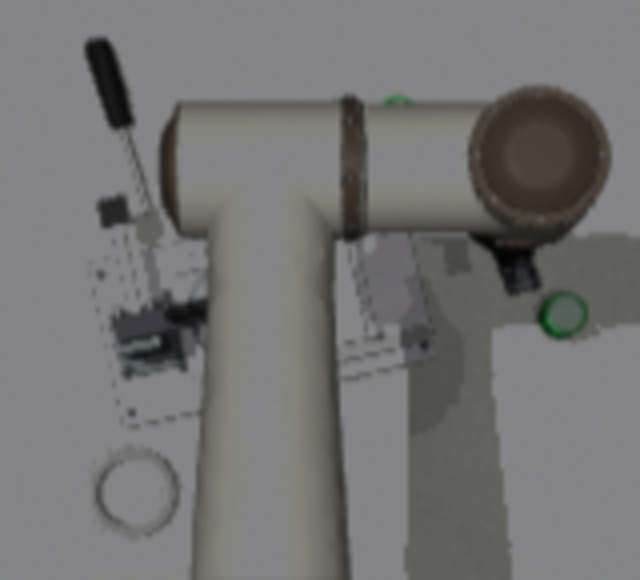

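```bash
python3 -c "
from bench import arm
print(arm.job_done(), arm.read_state()['clock'])"
```

```text
the job is handed in; nothing more can be done
the job is handed in; nothing more can be done
```

The job is done and handed in at about 36.5 s on the clock. The lamp is nipped on the seal and the robot is touching nothing; the hand-in reports no verdict.

1. **Lift:** I gripped the handle with the lamp hanging at 28 mm and lifted it about 46 mm. I eased it back onto the pawl and let go. It hung at 68 mm, judged by the scene picture, which is clear of the barrel.
2. **Tray:** I pushed the tray with closed fingers until its stop resisted with about 14 N. Afterwards the front plate and the barrel were within a few mm of their home positions, and the barrel stood upright.
3. **Sink:** I held the pawl lever about 18 mm down, at 2 to 3 N. The lamp sank over the barrel onto the seal and stopped moving before I released the lever, which sprang back.
4. **Nip:** I pressed on the handle bar in small steps: about 2 N on the soft lip, then firm, ending at an average of 9.4 N. Single readings reached 10.6 N, with about 0.6 N of noise, so it stayed under the 13 N that crushes the seal.

In the last picture the lamp sits about 6 mm below zero after release and the tray is home. The bottle, spare barrel, driver, tape, goggles and green look-alikes in view looked unmoved. The meter was not in that picture, but I never went near it.

- **Pad position:** My measurements of the pad disagreed by about 5 to 10 mm between cameras. The picture showed the fingertips over the pad, and the lamp sank when I pressed.
- **Shroud clearance:** I could not see inside the shroud, so I inferred that it stayed off the barrel from the tray being home and the lamp sinking freely.

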